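# Slide a test board out to the pointer and hold it from tipping

## Task

The screws under the transformer must be reached from below: slide the plywood test board straight outward on its bench rest, without lifting it off, until its outer end is level with the tip of the pointer gauge, the board square to the rest and in the middle of its width. The board would tip there, so finish while holding it by its tail, flat on the rest and still; do not let go, do not lean it on the gauge, and leave the other things where they are.

Things in the scene. Friction and masses are not known exactly. Their poses are not given: they have to be found in the camera images.
- test_board: loose plywood board 200x90x10 mm on the rest, 0.4 to 0.6 kg. Origin: centre of underside; x along its length to the outer end, z up. Transformer at x 35 to 81 mm (50 mm high over the underside), terminal strip at x 0 to 12, bar handle at x = -80. Centre of mass about 35 mm outward (+x) of the origin: with its end at the pointer it tips unless the tail is held down (up to 10 N at the handle). Nothing guides it
- board_handle (a point): middle of the handle bar: a dark bar across the board's width (along the board's y axis), 12 mm thick along the board's x, 66 mm long, 12 mm high, its centre 42 mm above the board's underside and 32 mm above its upper face, free below between two 8 mm posts whose inner faces are 50 mm apart
- board_front (a point): middle of the upper edge of the board's outer end face (board x = +100 mm, 10 mm above its underside)
- rest: fixed bench rest: aluminium top 180x110 mm on two dark legs, the top face 60 mm above the desk. Origin: centre of its underside, on the desk; its x axis points outward (roughly to the robot's left, world +y), the way the board must slide; y is across it; the outward edge lies at x = +90 mm
- rest_edge (a point): middle of the outward edge of the rest's top face
- gauge: fixed pointer gauge: round foot 40 mm across, upright rod 80 mm high, standing beside the overhang on the side nearer the robot; axes parallel to the rest's. Origin: centre of its underside
- gauge_tip (a point): tip of the gauge's horizontal steel pointer, 70 mm above the desk (level with the board's upper face), pointing across the board's path, 65 mm from the rest's middle line (20 mm beside a centred board) and 95 to 135 mm beyond the rest's outward edge. Its place along the rest's x axis is the mark for the board's outer end
- tip_dish: small pale round dish, 60 mm across and 23 high, standing on the desk below the overhang to catch screws; bystander; origin under its centre
- driver: small screwdriver with a brass-coloured handle, 100 mm long and 10 thick, lying on the desk beside the rest on the robot's side; bystander; origin under its middle
- cutters: side cutters with green handles, 108 mm long, lying at the left; bystander; origin under the middle
- tape_roll: roll of amber tape lying flat, 60 mm across and 12 high, at the left; bystander; origin under its centre
- parts_box: small brown cardboard box with a black handset on it, 100x62x45 mm, at the left; bystander; origin under its centre
- clay_cup: clay pot 73 mm across and 78 high, standing at the left, towards the back; bystander; origin under its centre
- brush: black brush 134 mm long and 12 wide, lying at the left; bystander; origin under its middle
Not all that is in view belongs to the job. What is shaped like the gauge but green or pink is not meant.

How it is judged (in metres and radians):
On the way:
1. the board is out over the rest's edge by more than 50 mm while the gripper touches it and it lies on the rest (x of board_front in the frame of rest above 0.14 m and contact force between the fingers and test_board above 0.5 N and contact force between test_board and rest above 0.2 N), for 0.1 s.
At the end, for the whole second after the job is handed in: Board end within 7 mm of the pointer tip along the rest and 15 mm of the rest's middle line, within 4 deg of square and 3 deg of level, underside at the rest's top, lying on it (over 0.3 N), held by the fingers (over 1 N), still, clear of the gauge; bystanders within 20 mm of their places (x of board_front in the frame of gauge_tip between -0.007 and 0.007 m and y of board_front in the frame of rest between -0.015 and 0.015 m and z of test_board in the frame of rest between 0.056 and 0.065 m and angle between the x axis of test_board and the x axis of rest, either way round below 0.07 rad and angle between test_board's own z axis and vertical below 0.05 rad and contact force between test_board and rest above 0.3 N and contact force between the fingers and test_board above 1 N and contact force between test_board and gauge below 0.3 N and linear speed of test_board below 0.01 m/s and not (distance of any of tip_dish, driver, cutters, tape_roll, parts_box, clay_cup, brush from where it was at the start of the episode above 0.02 m)); the arm keeps its last pose, push and grip.
It fails at once if the board tips by more than 10 degrees (angle between test_board's own z axis and vertical above 0.175 rad).
It fails at once if the board is lifted more than 15 mm off the rest (z of test_board in the frame of rest above 0.075 m).
It fails at once if a bystander is moved more than 20 mm (distance of any of tip_dish, driver, cutters, tape_roll, parts_box, clay_cup, brush from where it was at the start of the episode above 0.02 m).
It also fails if it takes over 29 s, if anything falls off the work surface, if the arm or the gripper's body presses on something with over 40 N, if the wrist force passes 120 N, or if a joint passes its speed limit or range.

## Robot

A 6-joint arm with a two-finger parallel gripper is mounted at the origin on a cart in front of the work surface, level with it; the furniture and walls round the work are solid. World frame = base frame: x ahead of the robot, y to its left, z up, the work surface at z = 0. Lengths are in mm, angles in rad, forces in N, time in s.
With the tool pointing down it reaches from about 275 to 1000 mm from the base axis. Payload 8.4 kg.
Tool frame: the origin (TCP) lies between the finger pads; the fingertips stand 22 mm ahead of it and the grasp point (between the pads) lies 3 mm ahead of it; z points along the fingers, y is the line along which they close (so a half turn about z gives the same grasp; the last joint's range is limited). The gripper opens to 85 mm and grips with 20 to 120 N. Pads are 22 mm wide; open, the fingers measure 114 mm over their backs; the gripper's body (76 mm by 85 mm) begins 54 mm behind the grasp point. The pads swing forward as they close: fully open they stand 13 mm farther back than shut.
Start: joints at [1.258, 0.353, 1.633, -0, 1.155, -0.002], TCP at [191.136, 595.059, 224.181] pointing down, gripper open.
Joint ranges: [-2.63, 2.63], [-0.92, 2.1], [0.06, 2.66], [-1.3, 4.44], [0, 2.69], [-3.02, 3.02]. Speed limits (rad/s): [2.22, 2.22, 2.79, 3.14, 3.14, 3.14].

## Interface

Orientations are given as [roll, pitch, yaw] about the fixed x, y, z axes, in that order (R = Rz(yaw) Ry(pitch) Rx(roll)).
In Python, from rig import r, grab_frame gives the robot as it stands.
- The arm moves only by the shell command python3 -m inch 'ROWS' [FORCE]. ROWS is JSON, a list of rows, each a list of 7 numbers: the turn, a rotation vector about the tool's x, y, z as a fraction of full scale, then the shift along the tool's x, y, z as a fraction of full scale, then the closure, from 0 (fully open) to 1 (shut). In form: [[rx, ry, rz, dx, dy, dz, fingers], ...]. A call has 1 to 8 rows; each row shifts and turns the commanded pose from where the row before left it, along the tool's axes as they then stand; what a row does not reach is not made up. Full scale, the value 1, is 2.5 cm for a shift and pi rad for a turn. A row lasts 1/12 s, in which the tool goes at most 41.7 mm and 7.16 degrees, less where a joint would pass 70% of its speed; a pose out of reach is approached as far as the arm can. A call with a number of a shift or a turn outside -1 to 1 is refused whole. A call with a gripper value outside its range is refused whole. The fingers move at their own pace and stop on an object; FORCE is the grip in N (left out, the last holds). Time passes only in rows, so rows that do not move let the fingers close. It gives the time, the measured TCP pose, the force, the opening and the grip force at its end, in the units of the state.
- r.sense(): the state, without advancing time (a new reading comes with each control period).
- grab_frame(name): name is "scene" or "top" or "wrist"; returns a dict with "pixels" (420x560x3 uint8, red, green, blue), "z_map" (420x560 float32, mm along the optical axis (not along the pixel's ray), 0 where there is no reading), "vertical_fov" (degrees; the focal length in pixels is half the picture's height over the tangent of half this angle, whatever the lens; pixels are square), "cx", "cy" (the principal point, pixels), "dist" ([k1, k2, p1, p2, k3] as OpenCV has them; the pictures are not rectified), "cam_to_world" (4x4, takes a point from camera to world coordinates). Camera axes: x right, y down, z forward; pixel columns grow to the right and rows downward; lengths in mm; the calibration is good to about 2 mm. A picture is of the moment at which its call begins.
- r.sign_off(): hands the job in; it is judged then, once.
The state is a dict: "clock": time; "qpos": joint angles; "qvel": joint speeds; "joint_efforts": joint torques, N m; "eef_pos": TCP position; "tcp_rot": TCP orientation; "contact_force": force on the tool from outside, world axes, zero at the start; "wrist_torque": the same for the moment, N m; "opening": opening from 0.0 (shut) to 1.0 (fully open); "grasp_force": force on a finger pad.
Only numpy, scipy, OpenCV 4.12 (cv2) and the standard library are available. Lean on these libraries where they do the work, as an engineer would, in place of code of your own. Each camera call takes 0.05 s, during which the arm holds its last target. There are 200 camera calls.

## Working session

There is one attempt and no reset: what is moved stays moved. The work goes in short steps, Python scripts to look and compute and a shell command to move; the robot and the scene stay as the last step left them, time stands still between calls to the robot, and variables do not carry over. Pictures are saved under pics/ and viewed, at most 10 in all, crops included, and the job is handed in when it is done.

```bash
ls; mkdir -p pics
cat > h.py <<'E'
import numpy as np, cv2, pickle
from rig import r, grab_frame
def K(f):
    F=210/np.tan(np.radians(f["vertical_fov"])/2)
    return np.array([[F,0,f["cx"]],[0,F,f["cy"]],[0,0,1.]])
def ray(f,uv):
    p=cv2.undistortPoints(np.array(uv,float).reshape(-1,1,2),K(f),np.array(f["dist"],float)).reshape(-1,2)
    M=np.array(f["cam_to_world"]); d=np.c_[p,np.ones(len(p))]@M[:3,:3].T
    return M[:3,3],d
def onz(f,uv,z):
    o,d=ray(f,uv); return o+d*((z-o[2])/d[:,2])[:,None]
def cloud(f):
    v,u=np.mgrid[0:420,0:560]; o,d=ray(f,np.c_[u.ravel(),v.ravel()])
    return (o+d*f["z_map"].reshape(-1,1)).reshape(420,560,3)
def shot(n,fn):
    f=grab_frame(n); cv2.imwrite(f"pics/{fn}.png",f["pixels"][:,:,::-1]); pickle.dump(f,open(f"pics/{fn}.pkl","wb")); return f
E
python3 - <<'E'
from h import *
for n in ["scene","top","wrist"]:
    f=shot(n,n+"0"); print(n,np.round(f["cam_to_world"],2).tolist(),f["vertical_fov"],f["dist"])
a=[cv2.imread(f"pics/{n}0.png") for n in ("top","scene")]
print(r.sense())
E
```

```text
pics
scene [[-0.73, -0.29, 0.62, -201.91], [-0.68, 0.33, -0.66, 983.1], [-0.01, -0.9, -0.44, 591.74], [0.0, 0.0, 0.0, 1.0]] 50.910227694215756 [-0.05149766  0.          0.          0.          0.        ]
top [[-0.03, -0.98, 0.18, 322.63], [-1.0, 0.03, -0.0, 264.13], [-0.0, -0.18, -0.98, 1004.5], [0.0, 0.0, 0.0, 1.0]] 56.009614691881524 [-0.01887873  0.          0.          0.          0.        ]
wrist [[0.31, 0.91, 0.28, 120.66], [0.95, -0.29, -0.09, 616.8], [-0.0, 0.29, -0.96, 373.32], [0.0, 0.0, 0.0, 1.0]] 65.86149701508732 [-0.03490553  0.          0.          0.          0.        ]
{'clock': 0.15, 'qpos': array([ 1.25759304e+00,  3.53566186e-01,  1.63392542e+00,  1.08586250e-05,
        1.15520589e+00, -2.39346136e-03]), 'qvel': array([ 6.52164715e-04, -2.15384094e-03, -7.70133985e-04,  3.14042384e-04,
        9.60016987e-05, -1.05793858e-03]), 'joint_efforts': array([ 1.74945476e-04, -6.05640578e+01, -3.42340851e+01,  4.33760385e-05,
        6.11803363e-03,  2.60568834e-05]), 'eef_pos': array([191.02658933, 594.71714154, 223.60218053]), 'tcp_rot': array([-3.14048783e+00, -1.25738507e-05,  2.83077844e+00]), 'contact_force': array([0.36018804, 0.80856125, 0.86227955]), 'wrist_torque': array([-0.0215966 ,  0.00186386,  0.0111321 ]), 'grasp_force': 0.0, 'opening': 1.001306064443485}
```

View pics/top0.png

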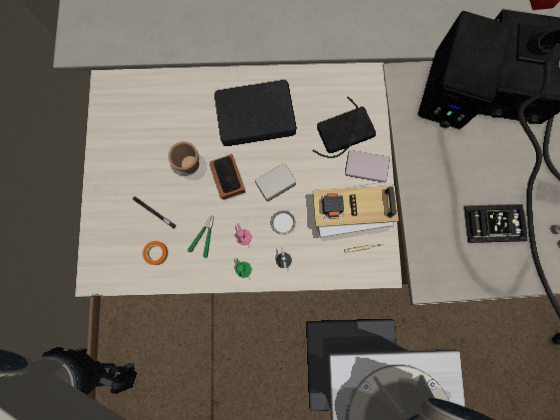

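View pics/scene0.png

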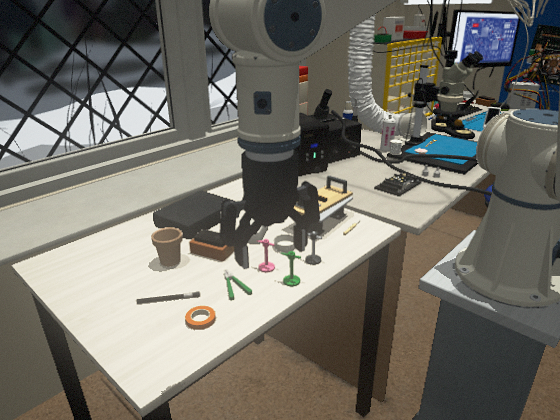

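The top view shows the board at (355,206) with its handle at (390,202). The rest shows below it, with its near edge around (355,232). The dark gauge is at (284,260) with its tip near (281,248), and the dish is at (283,222). The scene view confirms the gauge, partly hidden by the gripper.

Run:
```python
from h import *
f=pickle.load(open("pics/top0.pkl","rb")); c=cloud(f); px=f["pixels"]; hsv=cv2.cvtColor(px,cv2.COLOR_RGB2HSV)
v,u=np.mgrid[0:420,0:560]
def roi(a,b,c_,d): return (u>=a)&(u<b)&(v>=c_)&(v<d)
z=c[...,2]
R=roi(300,410,175,245)
def rect(m,name,zz=None):
    m8=m.astype(np.uint8); n,l,s,_=cv2.connectedComponentsWithStats(m8)
    k=1+np.argmax(s[1:,4]); P=(c[l==k]) if zz is None else onz(f,np.c_[u[l==k],v[l==k]],zz)
    (cx,cy),wh,a=cv2.minAreaRect(P[:,:2].astype(np.float32)); print(name,len(P),np.round([cx,cy,*wh,a],1),"z",np.round(np.median(c[l==k][:,2]),1))
    return P
print("table z",np.median(z[roi(120,200,90,130)]))
rect(R&(z>64)&(z<80)&(hsv[...,1]>70),"wood")
rect(R&(z>64)&(z<80)&(hsv[...,1]>70),"wood onz",70)
rect(R&(z>100)&(z<125),"handle")
rect(R&(hsv[...,2]<60)&(u>380)&(z>95),"handle dark",108)
rect(R&(z>50)&(z<65)&(hsv[...,1]<60),"rest")
rect(R&(z>50)&(z<65)&(hsv[...,1]<60),"rest onz",60)
big=cv2.resize(px[180:280,250:410,::-1],(800,500),interpolation=cv2.INTER_CUBIC); cv2.imwrite("pics/crop1.png",big)
G=roi(270,300,238,275)&(z>55)&(z<95); print("gauge"); 
for p in np.c_[u[G],v[G],c[G],px[G]][np.argsort(-c[G][:,0])][:25]: print(np.round(p).astype(int))
```

```text
table z -0.4206132065676229
wood 2163 [504.8  87.1  89.1 200.2   2. ] z 70.0
wood onz 2163 [504.5  87.2  89.5 200.3   2.1] z 70.0
handle 381 [502.8 145.1  52.5  46.3   0.7] z 109.3
handle dark 54 [504.9  11.6  62.3   9.5   2.6] z 105.1
rest 543 [450.6  87.3  24.8 179.4   3.6] z 59.9
rest onz 543 [448.4  87.8  25.1 180.    2.1] z 59.9
gauge
[282 248 406 266  72 164 161 157]
[282 249 404 266  72 166 164 163]
[282 251 399 267  71 170 169 169]
[283 251 399 264  71 152 150 147]
[283 252 397 264  72 151 151 150]
[282 252 397 267  73 162 161 161]
[283 253 394 264  72 165 165 165]
[282 253 394 267  73 151 151 151]
[284 254 392 262  70  96  97  97]
[282 254 392 267  73 147 146 146]
[283 254 392 264  73 168 168 168]
[285 255 389 260  74  63  61  64]
[283 255 389 264  77 106 106 107]
[284 255 389 262  77  84  83  85]
[282 255 389 267  80  97  97  98]
[281 256 387 269  77  66  68  66]
[282 256 387 267  76  76  77  78]
[284 256 387 262  77  90  89  90]
[286 256 387 257  75  59  60  59]
[283 256 387 265  79  84  86  85]
[285 256 387 260  77  74  76  77]
[281 257 385 269  77  73  75  75]
[282 257 385 267  77 107 107 108]
[283 257 385 265  77 168 168 169]
[285 257 384 260  77  77  77  77]
```

View pics/crop1.png

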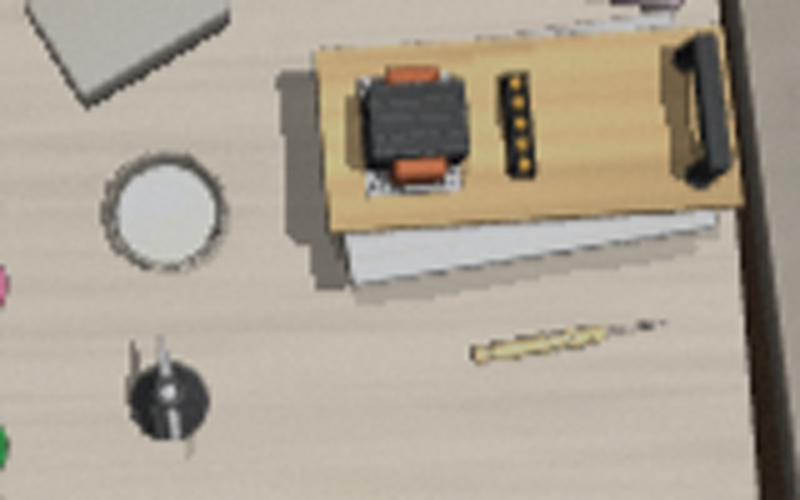

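Run:
```python
from h import *
f=pickle.load(open("pics/top0.pkl","rb")); c=cloud(f); px=f["pixels"]; hsv=cv2.cvtColor(px,cv2.COLOR_RGB2HSV); z=c[...,2]
m=np.zeros((420,560),bool); m[175:245,300:410]=((z>50)&(z<65)&(hsv[...,1]<60))[175:245,300:410]
def fit(P):
    vx,vy,x,y=cv2.fitLine(P.astype(np.float32),cv2.DIST_HUBER,0,.01,.01).ravel()
    if vy<0: vx,vy=-vx,-vy
    return np.array([vx,vy]),np.array([x,y])
def edge(m,cols,off,zz):
    pts=[]
    for u in cols:
        vs=np.flatnonzero(m[:,u])
        if len(vs): pts.append((u,vs.max()+off))
    P=onz(f,np.array(pts),zz)[:,:2]; d,p=fit(P); res=(P-p)@np.array([-d[1],d[0]]); print("edge",d,p,np.degrees(np.arctan2(d[1],d[0])),"rms",res.std()); return d,p
m2=m.copy(); m2[:215]=0
d,p=edge(m2,range(326,392),.5,60)
w=np.zeros_like(m); w[175:245,300:410]=((z>64)&(z<80)&(hsv[...,1]>70))[175:245,300:410]
db,pb=edge(w,range(320,394),.5,70)
vs,us=np.where(m2); P=onz(f,np.c_[us,vs],60)[:,:2]
n=np.array([d[1],-d[0]])  # toward +x (far)
s=(P-p)@d; print("rest s range",s.min(),s.max(),"far part s", )
mf=m.copy(); mf[205:]=0; vs,us=np.where(mf); 
if len(us): Q=onz(f,np.c_[us,vs],60)[:,:2]; q=(Q-p)@n; print("far edge dist",len(q),q.max())
# rest frame
for smid in [(s.min()+s.max())/2]:
    cr=p+d*smid+n*55; print("rest centre",cr)
tip=onz(f,[[282.2,247.3]],70)[0,:2]; 
def rf(x): return np.round([(x-cr)@d,(x-cr)@(-n)],1)
print("tip",tip,rf(tip))
bc=np.array([504.8,87.1]); print("board c",rf(bc),"front",rf(bc+100*db),"handle",bc-80*db, rf(bc-80*db))
vs,us=np.where(w); B=onz(f,np.c_[us,vs],70)[:,:2]; nb=np.array([db[1],-db[0]]); print("board ext",[(g.min(),g.max()) for g in ((B-pb)@db,(B-pb)@nb)])
print("board c from edge", pb+db*(((B-pb)@db).min()+((B-pb)@db).max())/2+nb*45)
H=np.zeros_like(m); H[180:225,378:402]=((z>100)&(z<118))[180:225,378:402]; print("handle",H.sum(),cv2.minAreaRect(c[H][:,:2].astype(np.float32)),np.median(c[H],0))
```

```text
edge [-0.13064148  0.9914297 ] [443.8131   80.98385] 97.50665 rms 0.6792584273261405
edge [-0.03585376  0.99935704] [459.85428   87.671524] 92.0547 rms 0.7204083714386468
rest s range -84.4300453470127 94.79180303854301 far part s
far edge dist 67 110.3369499172089
rest centre [497.66490581  93.30560694]
tip [407.94761928 265.83384286] [182.8  66.4]
board c [-7.1 -6.3] front [ 92.5 -15.8] handle [507.66830091   7.15143738] [-86.7   1.3]
board ext [(np.float64(-102.2405103493307), np.float64(98.02767764438157)), (np.float64(-0.13147337859573943), np.float64(89.428939485491))]
board c from edge [504.90086704  87.17988132]
handle 156 ((508.2510681152344, 6.71320104598999), (65.83782196044922, 13.286149978637695), 2.187427043914795) [508.11326325   8.23499819 107.13258067]
```

```bash
python3 -m inch '[[0,0,-0.0369,0,0,0,0],[0,0,-0.0369,0,0,0,0],[0,0,-0.0369,0,0,0,0],[0,0,0,-0.493,-1,0,0],[0,0,0,-0.493,-1,0,0],[0,0,0,-0.493,-1,0,0],[0,0,0,-0.493,-1,0,0],[0,0,0,-0.493,-1,0,0]]' 60; python3 -m inch '[[0,0,0,-0.493,-1,0,0],[0,0,0,-0.493,-1,0,0],[0,0,0,-0.493,-1,0,0],[0,0,0,-0.493,-1,0,0],[0,0,0,-0.493,-1,0,0],[0,0,0,-0.493,-1,0,0],[0,0,0,-0.493,-1,0,0],[0,0,0,-0.493,-1,0,0]]'; python3 -m inch '[[0,0,0,-0.493,-1,0,0],[0,0,0,-0.493,-1,0,0],[0,0,0,-0.493,-1,0,0],[0,0,0,-0.493,-1,0,0],[0,0,0,-0.493,-1,0,0],[0,0,0,-0.493,-1,0,0],[0,0,0,-0.493,-1,0,0],[0,0,0,0,0,0,0]]'
```

```text
clock: 0.82
eef_pos: [257.6, 471.1, 223.9]
tcp_rot: [-3.141, -0.0, -3.104]
contact_force: [0.6, 0.1, 0.1]
opening: 0.998
grasp_force: 0.0
clock: 1.48
eef_pos: [363.6, 274.9, 224.1]
tcp_rot: [-3.142, -0.0, -3.105]
contact_force: [-0.1, 0.5, 0.1]
opening: 1.002
grasp_force: 0.0
clock: 2.15
eef_pos: [457.7, 101.3, 224.2]
tcp_rot: [-3.14, 0.001, -3.107]
contact_force: [0.2, -0.5, 0.1]
opening: 1.0
grasp_force: 0.0
```

```bash
python3 -m inch '[[0,0,0,-0.469,-0.96,0.3,0],[0,0,0,-0.469,-0.96,0.3,0],[0,0,0,-0.469,-0.96,0.5,0],[0,0,0,-0.469,-0.96,0.5,0],[0,0,0,0,0,0.4,0],[0,0,0,0,0,0.4,0],[0,0,0,0,0,0,0],[0,0,0,0,0,0,0]]' 60
python3 - <<'E'
from h import *
f=shot("wrist","w1"); print(r.sense()["eef_pos"])
E
```

```text
clock: 2.82
eef_pos: [505.4, 11.2, 163.7]
tcp_rot: [3.141, -0.002, -3.104]
contact_force: [-0.8, 1.0, 0.2]
opening: 1.003
grasp_force: 0.0
[505.91697761  11.24630504 164.28188248]
```

View pics/w1.png

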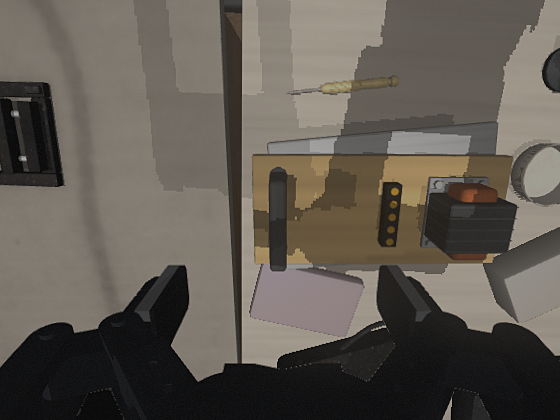

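The wrist view shows the handle bar at column 278, rows 168–270, the fingers either side at columns 185 and 380, the rest's near strip at row 140 and the driver at (345,86). I'll check the handle position by depth before descending.

Run:
```python
from h import *
f=pickle.load(open("pics/w1.pkl","rb")); c=cloud(f); m=np.zeros((420,560),bool); m[155:275,260:300]=(abs(c[...,2]-108)<5)[155:275,260:300]
P=c[m]; print(m.sum(),np.median(P[:,2]),cv2.minAreaRect(P[:,:2].astype(np.float32)), P.mean(0))
```

```text
1606 107.8114022297615 ((507.613525390625, 7.215653896331787), (65.2168197631836, 11.867584228515625), 2.3188977241516113) [505.67733327   7.38503566 107.6629326 ]
```

```bash
python3 -m inch '[[0,0,0,-0.033,-0.08,0.4,0],[0,0,0,-0.033,-0.08,0.4,0],[0,0,0,0,0,0.4,0],[0,0,0,0,0,0.4,0],[0,0,0,0,0,0.4,0],[0,0,0,0,0,0.4,0],[0,0,0,0,0,0,0],[0,0,0,0,0,0,0]]' 60; python3 -m inch '[[0,0,0,0,0,0,0.6],[0,0,0,0,0,0,0.6],[0,0,0,0,0,0,0.8],[0,0,0,0,0,0,1],[0,0,0,0,0,0,1],[0,0,0,0,0,0,1],[0,0,0,0,0,0,1],[0,0,0,0,0,0,1]]' 60
```

```text
clock: 3.53
eef_pos: [507.6, 6.4, 103.4]
tcp_rot: [3.142, -0.002, -3.105]
contact_force: [1.2, -0.8, 0.3]
opening: 1.003
grasp_force: 0.0
clock: 4.2
eef_pos: [508.2, 6.4, 104.3]
tcp_rot: [3.142, 0.0, -3.105]
contact_force: [-0.4, -0.0, -0.3]
opening: 0.004
grasp_force: 0.0
```

Run:
```python
from h import *
f=shot("wrist","w2"); s=shot("scene","s2"); x=cv2.resize(s["pixels"][120:300,220:400,::-1],(560,560))[:420]; cv2.imwrite("pics/c2.png",np.hstack([cv2.resize(f["pixels"][:,:,::-1],(400,300)),cv2.resize(s["pixels"][130:280,230:430,::-1],(400,300),interpolation=cv2.INTER_CUBIC)]))
print(r.sense())
```

```text
{'clock': 4.3, 'qpos': array([ 9.61680656e-03,  3.29477025e-01,  1.98447594e+00, -9.09827676e-06,
        8.27584201e-01, -1.59814670e+00]), 'qvel': array([-0.00029926,  0.00117469, -0.00068245,  0.00082118, -0.00049257,
       -0.00052644]), 'joint_efforts': array([-1.86620659e-04, -5.05405533e+01, -2.59241831e+01, -1.19376596e-04,
        6.27960781e-04,  5.48687819e-05]), 'eef_pos': array([508.17832193,   6.38492921, 104.21607223]), 'tcp_rot': array([-3.14158444e+00,  5.52823546e-05, -3.10461932e+00]), 'contact_force': array([ 0.7272052 , -0.15118087, -0.16264551]), 'wrist_torque': array([ 0.02918098, -0.01444558, -0.0160985 ]), 'grasp_force': 0.0, 'opening': 0.000987697324034117}
```

View pics/c2.png

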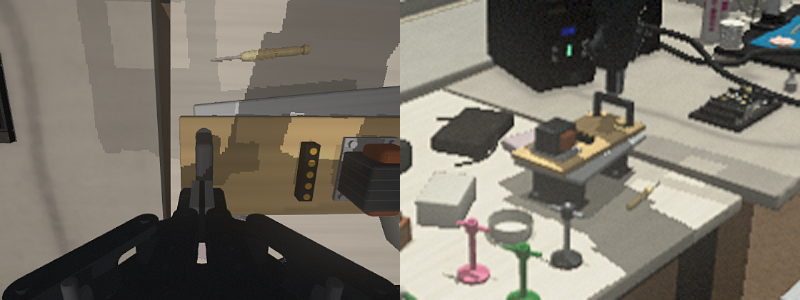

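The wrist half of the picture shows the fingers shut, with tips near crop (205,185) at the lower (far-x) end of the bar. In the scene half the tips are near (615,93), at or behind the bar's top. I missed the bar, so I'll compare finger and bar points in the wrist depth map.

Run:
```python
from h import *
f=pickle.load(open("pics/w2.pkl","rb")); c=cloud(f); print(np.round(f["cam_to_world"],3).tolist(),f["cx"],f["cy"])
for v in range(170,300,6): print(v,[np.round(c[v,u]).astype(int).tolist() for u in (276,282,286,292)])
g=pickle.load(open("pics/w1.pkl","rb")); print(np.round(g["cam_to_world"],3).tolist())
c1=cloud(g)
for u in (165,180,385,400): print([np.round(c1[v,u]).astype(int).tolist() for v in range(262,300,6)])
```

```text
[[-0.037, 0.956, 0.29, 434.276], [0.999, 0.035, 0.011, 3.015], [0.0, 0.29, -0.957, 254.025], [0.0, 0.0, 0.0, 1.0]] 282.36660423382915 209.13720660349765
170 [[467, 1, 70], [467, 4, 70], [467, 6, 69], [466, 10, 71]]
176 [[470, 1, 70], [470, 4, 69], [470, 6, 70], [470, 10, 70]]
182 [[474, 1, 70], [473, 4, 72], [473, 7, 72], [473, 10, 72]]
188 [[476, 1, 77], [475, 4, 80], [475, 7, 78], [475, 10, 79]]
194 [[475, 1, 92], [475, 4, 92], [475, 6, 93], [475, 9, 93]]
200 [[476, 1, 101], [475, 4, 103], [475, 6, 104], [475, 9, 106]]
206 [[477, 2, 108], [477, 4, 108], [477, 6, 108], [477, 9, 107]]
212 [[480, 2, 107], [480, 5, 108], [480, 6, 108], [480, 9, 107]]
218 [[483, 2, 108], [483, 5, 108], [483, 7, 108], [482, 9, 109]]
224 [[487, 2, 107], [486, 5, 107], [486, 7, 107], [486, 10, 108]]
230 [[489, 2, 107], [489, 5, 108], [490, 7, 106], [489, 10, 108]]
236 [[492, 2, 109], [492, 5, 108], [492, 7, 109], [492, 10, 107]]
242 [[496, 2, 106], [495, 5, 108], [495, 7, 108], [495, 10, 108]]
248 [[499, 2, 107], [498, 5, 108], [498, 7, 108], [498, 10, 109]]
254 [[497, 2, 117], [498, 5, 116], [498, 7, 117]
[... 348 characters left out ...]
[[498, 3, 148], [497, 5, 149], [497, 7, 148], [497, 9, 149]]
296 [[496, 3, 155], [500, 5, 148], [500, 7, 148], [496, 9, 155]]
[[-0.037, 0.957, 0.288, 431.766], [0.999, 0.035, 0.011, 7.747], [0.0, 0.289, -0.957, 313.602], [0.0, 0.0, 0.0, 1.0]]
[[587, -110, 5], [594, -110, 6], [497, -38, 195], [496, -36, 201], [497, -35, 204], [497, -33, 209], [498, -32, 211]]
[[587, -94, 4], [496, -33, 192], [498, -32, 193], [501, -33, 193], [504, -33, 193], [432, 8, 314], [506, -31, 198]]
[[548, 98, 70], [493, 53, 191], [494, 52, 194], [497, 53, 194], [499, 53, 195], [502, 53, 195], [504, 53, 196]]
[[547, 110, 70], [588, 140, 0], [492, 57, 197], [492, 56, 202], [493, 54, 206], [493, 53, 210], [495, 53, 211]]
```

The depth map explains it. The shut fingertips are at z≈113, about 9 mm above the reported TCP height and just over the bar top (108), so the tips are about 30 mm higher than the stated geometry. Lateral alignment is good. I'll open, go 30 mm lower and close again.

```bash
python3 -m inch '[[0,0,0,0,0,0,0],[0,0,0,0,0,0,0],[0,0,0,0,0,0,0],[0,0,0,0,0,0,0],[0,0,0,0,0,0.3,0],[0,0,0,0,0,0.3,0],[0,0,0,0,0,0.3,0],[0,0,0,0,0,0,0]]' 60
python3 - <<'E'
from h import *
f=shot("wrist","w3"); c=cloud(f); print(r.sense()["contact_force"])
for u in range(150,196,8): print(u,[np.round(c[v,u]).astype(int).tolist() for v in range(262,292,6)])
E
```

```text
clock: 4.97
eef_pos: [506.9, 6.4, 79.8]
tcp_rot: [3.142, -0.003, -3.105]
contact_force: [0.5, 0.6, -0.3]
opening: 1.002
grasp_force: 0.0
[ 0.58300313  0.1272077  -0.68209664]
150 [[547, -94, 5], [552, -95, 5], [557, -95, 6], [502, -49, 110], [502, -48, 115]]
158 [[546, -88, 5], [551, -88, 7], [557, -89, 6], [498, -43, 117], [497, -41, 123]]
166 [[546, -82, 6], [497, -43, 108], [498, -42, 112], [498, -40, 117], [497, -38, 122]]
174 [[546, -75, 6], [497, -40, 108], [497, -38, 113], [498, -37, 116], [500, -37, 118]]
182 [[545, -69, 6], [498, -37, 105], [501, -37, 105], [503, -37, 107], [506, -37, 107]]
190 [[545, -63, 7], [551, -64, 5], [556, -64, 5], [560, -64, 7], [566, -64, 6]]
```

```bash
python3 -m inch '[[0,0,0,0,0,0.16,0],[0,0,0,0,0,0,0.5],[0,0,0,0,0,0,0.7],[0,0,0,0,0,0,0.85],[0,0,0,0,0,0,1],[0,0,0,0,0,0,1],[0,0,0,0,0,0,1],[0,0,0,0,0,0,1]]' 60
python3 - <<'E'
from h import *
f=shot("wrist","w4"); s=shot("scene","s4"); c=cloud(f); s_=r.sense(); print(s_["contact_force"],s_["eef_pos"],s_["opening"],s_["grasp_force"])
for u in range(268,304,8): print(u,[np.round(c[v,u]).astype(int).tolist() for v in range(236,282,6)])
cv2.imwrite("pics/c4.png",np.hstack([cv2.resize(f["pixels"][:,:,::-1],(400,300)),cv2.resize(s["pixels"][130:280,230:430,::-1],(400,300),interpolation=cv2.INTER_CUBIC)]))
E
```

```text
clock: 5.68
eef_pos: [508.4, 6.5, 78.0]
tcp_rot: [3.141, 0.001, -3.105]
contact_force: [-1.0, 0.5, 3.9]
opening: 0.127
grasp_force: 58.9
[0.05055137 1.61881424 4.65391409] [508.4202528    6.46611282  78.04737311] 0.12632664011949396 59.04978096485138
268 [[483, -1, 106], [486, -1, 105], [489, -1, 105], [491, -1, 105], [498, -1, 97], [498, -1, 103], [498, 0, 108], [497, 0, 114]]
276 [[482, 2, 108], [485, 2, 108], [487, 2, 108], [490, 3, 108], [492, 3, 109], [495, 3, 109], [498, 3, 108], [501, 3, 107]]
284 [[482, 6, 108], [485, 6, 108], [488, 6, 107], [490, 6, 108], [492, 6, 108], [495, 6, 108], [498, 6, 108], [500, 6, 109]]
292 [[481, 9, 109], [484, 9, 108], [487, 9, 108], [490, 9, 107], [492, 9, 108], [495, 9, 108], [497, 9, 108], [501, 10, 108]]
300 [[497, 15, 70], [500, 15, 70], [503, 15, 70], [497, 14, 91], [497, 13, 98], [497, 13, 104], [498, 13, 108], [497, 12, 114]]
```

View pics/c4.png

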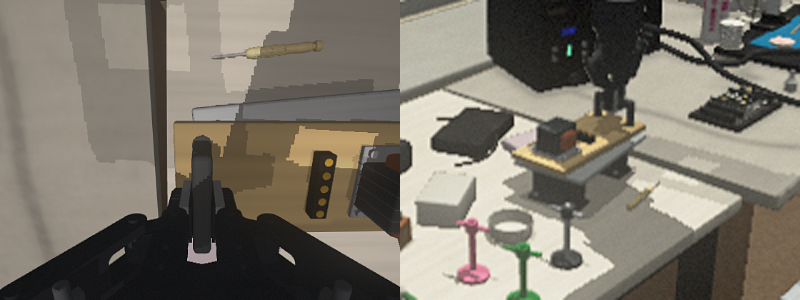

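The bar is gripped (opening 0.127, grip 59 N), with about 4 N downward push on the tail. The picture shows the fingers around the bar at crop (205,195). Now I'll slide the first half with the 5.4° yaw correction.

```bash
python3 -m inch '[[0,0,-0.0038,0,0.1,0,1],[0,0,-0.0038,0,0.2,0,1],[0,0,-0.0038,0,0.25,0,1],[0,0,-0.0038,0,0.25,0,1],[0,0,-0.0038,0,0.25,0,1],[0,0,-0.0038,0,0.25,0,1],[0,0,-0.0038,0,0.25,0,1],[0,0,-0.0038,0,0.25,0,1]]' 80; python3 -m inch '[[0,0,0,0.004,0.2,0,1],[0,0,0,0.004,0.2,0,1],[0,0,0,0.004,0.2,0,1],[0,0,0,0.004,0.2,0,1],[0,0,0,0.004,0.2,0,1],[0,0,0,0.004,0.2,0,1],[0,0,0,0.004,0.2,0,1],[0,0,0,0,0,0,1]]'
python3 - <<'E'
from h import *
f=shot("top","t5"); s=r.sense(); print(s["contact_force"],s["eef_pos"],s["tcp_rot"],s["grasp_force"])
cv2.imwrite("pics/c5.png",cv2.resize(f["pixels"][160:300,230:420,::-1],(760,560),interpolation=cv2.INTER_CUBIC))
E
```

```text
clock: 6.45
eef_pos: [505.3, 51.0, 78.1]
tcp_rot: [-3.14, 0.002, -3.008]
contact_force: [1.0, -5.9, 4.9]
opening: 0.127
grasp_force: 78.2
clock: 7.12
eef_pos: [499.7, 86.1, 78.1]
tcp_rot: [-3.141, 0.001, -3.008]
contact_force: [-0.1, -0.2, 5.0]
opening: 0.117
grasp_force: 78.5
[-0.77686621  0.05941542  6.20293947] [499.64037902  86.13869038  78.10808454] [-3.14145560e+00  1.18827359e-03 -3.00832407e+00] 78.46328258514404
```

View pics/c5.png

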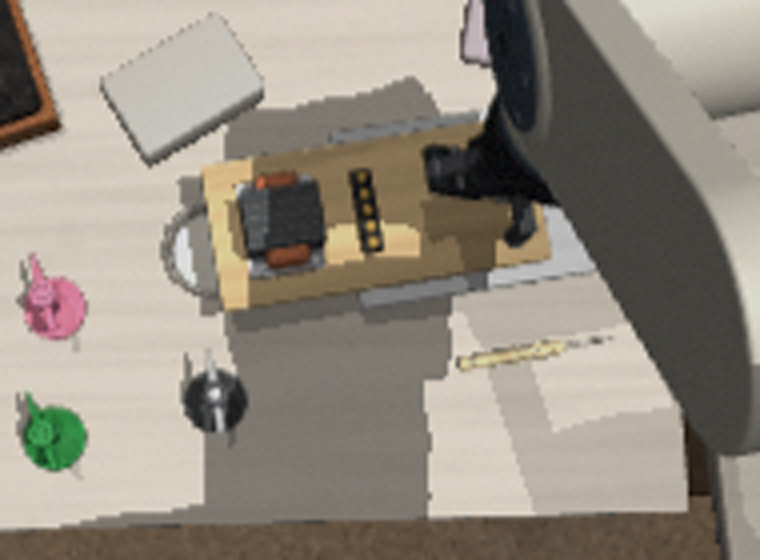

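The top crop shows the board's outer end spanning (203,165)–(223,310) and the pointer tip at (209,350). The near strip of the rest shows at (420,293), and the arm hides the tail. I'll measure the board's edges against the tip.

```bash
cat > m.py <<'E'
from h import *
import sys
f=pickle.load(open(f"pics/{sys.argv[1]}.pkl","rb")); c=cloud(f); z=c[...,2]; hsv=cv2.cvtColor(f["pixels"],cv2.COLOR_RGB2HSV)
d=np.array([-.13064,.99143]); n=np.array([d[1],-d[0]]); cr=np.array([497.66,93.31])
def rf(P): return np.c_[(P-cr)@d,-(P-cr)@n]
w=np.zeros((420,560),np.uint8); w[185:250,255:370]=((z>64)&(z<78)&(hsv[...,1]>60))[185:250,255:370]
_,l,s,_=cv2.connectedComponentsWithStats(w); w=l==1+np.argmax(s[1:,4])
def fl(P): 
    a=cv2.fitLine(P.astype(np.float32),cv2.DIST_HUBER,0,.01,.01).ravel(); return a
# near edge: lowest px per column; front edge: leftmost px per row
us=[u for u in range(293,336) if w[:,u].any()]; near=rf(onz(f,[(u,np.flatnonzero(w[:,u]).max()+.5) for u in us],70)[:,:2])
rows=[v for v in range(420) if w[v].sum()>5]; rows=rows[4:-4]; fr=rf(onz(f,[(np.flatnonzero(w[v]).min()-.5,v) for v in rows],70)[:,:2])
a=fl(near); b=fl(fr); print("near edge ang",np.degrees(np.arctan2(a[1],a[0])%np.pi),"y at x=0/front",a[3]-a[1]/a[0]*a[2], "rms",len(near))
print("front edge ang",np.degrees(np.arctan(b[0]/b[1])),"x mid",b[2],"y range",fr[:,1].min(),fr[:,1].max())
xf=b[2]; print("near y at front",a[3]+a[1]/a[0]*(xf-a[2]))
print("tip",rf(onz(f,[[282.2,247.4]],70)[:,:2]))
E
python3 m.py t5; python3 m.py top0
```

```text
near edge ang 0.122923575 y at x=0/front 44.352398 rms 43
front edge ang 1.1581175 x mid 171.60727 y range -45.49819268054337 31.272416596327574
near y at front 44.72057
tip [[182.80261654  66.63867306]]
near edge ang 171.17622 y at x=0/front 42.327393 rms 23
front edge ang 5.4259133 x mid 92.380196 y range -56.991651562060106 16.4580379036009
near y at front 27.986923
tip [[182.80261654  66.63867306]]
```

```bash
python3 -m inch '[[0,0,0,0,0.1,0,1],[0,0,0,0,0.1,0,1],[0,0,0,0,0.1,0,1],[0,0,0,0,0.1,0,1],[0,0,0,0,0.08,0,1],[0,0,0,0,0,0,1],[0,0,0,0,0,0,1]]' 80
python3 - <<'E'
from h import *
f=shot("top","t6"); g=shot("scene","s6"); s=r.sense(); print(s["contact_force"],s["eef_pos"],s["grasp_force"])
a=cv2.resize(f["pixels"][190:270,255:335,::-1],(400,400),interpolation=cv2.INTER_CUBIC); b=cv2.resize(g["pixels"][180:280,250:350,::-1],(400,400),interpolation=cv2.INTER_CUBIC)
cv2.imwrite("pics/c6.png",np.hstack([a,b]))
E
python3 m.py t6
```

```text
clock: 7.75
eef_pos: [498.1, 97.5, 78.1]
tcp_rot: [-3.141, 0.001, -3.008]
contact_force: [0.8, -3.2, 6.4]
opening: 0.121
grasp_force: 78.6
[ 0.84465065 -3.83802595  5.85675195] [498.13706294  97.46990279  78.09237737] 78.54966759681702
near edge ang 0.14789023 y at x=0/front 44.15659 rms 43
front edge ang 1.6836323 x mid 182.83748 y range -45.49819268054337 31.755424044147755
near y at front 44.62853
tip [[182.80261654  66.63867306]]
```

View pics/c6.png

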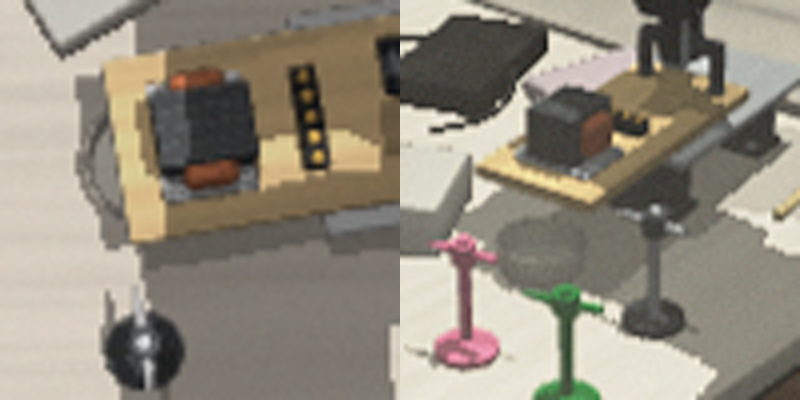

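The left half (top) shows the outer end running (105,62)–(130,240), and that line continues to the pointer tip at (137,290). The right half (scene) shows the near corner at about (595,202) and the tip at about (622,210). I'll cross-check with the scene camera.

Run:
```python
from h import *
d=np.array([-.13064,.99143]); n=np.array([d[1],-d[0]]); cr=np.array([497.66,93.31])
f=pickle.load(open("pics/s6.pkl","rb")); c=cloud(f)
P=onz(f,[[250+195/4,180+202/4],[250+78/4,180+165/4],[250+220/4,180+210/4]],70)[:,:2]
print("corner near, far, tip:",np.round(np.c_[(P-cr)@d,-(P-cr)@n],1))
z=c[...,2]; hsv=cv2.cvtColor(f["pixels"],cv2.COLOR_RGB2HSV); w=(abs(z-70)<4)&(hsv[...,1]>60); w[:,:262]=0; w[:,345:]=0; w[:215]=0;w[250:]=0
Q=c[w][:,:2]; q=np.c_[(Q-cr)@d,-(Q-cr)@n]; q=q[abs(q[:,1])<44]; print(len(q),"front x",np.percentile(q[:,0],[98,99.5,100]),"y",q[:,1].min(),q[:,1].max())
s=r.sense(); print(s["clock"],s["eef_pos"],s["contact_force"],np.abs(s["qvel"]).max())
```

```text
corner near, far, tip: [[182.9  48.5]
 [184.2 -40.7]
 [182.7  66.7]]
343 front x [283.58479524 284.58141278 286.15824199] y -43.388670153932196 43.98084389112814
7.85 [498.13706294  97.46990279  78.09237737] [ 0.84465065 -3.83802595  5.85675195] 0.0015929797497409577
```

Both cameras put the board's end within about 1–2 mm of the tip. It is square, centred, held and still, so I'm handing in.

```bash
python3 -c "
from rig import r
print(r.sign_off())"
```

```text
the job is handed in; nothing more can be done
None
```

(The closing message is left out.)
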